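# Hold down the charger's recessed reset with a pin punch

### The arm

A 6-joint arm with a two-finger parallel gripper is mounted at the origin on the work surface. World frame = base frame: x ahead of the robot, y to its left, z up, the work surface at z = 0. Lengths are in mm, angles in rad, forces in N, time in s.
With the tool pointing down it reaches from about 350 to 975 mm from the base axis. Payload 7.1 kg.
Tool frame: the origin (TCP) lies on the centre line of the jaws, within the pads' length; the fingertips stand 17 mm ahead of it and the grasp point (between the pads) lies 2 mm behind it (tip_extent is the distance from the TCP to the fingertips, in mm); z points along the fingers, y is the line along which they close (so a half turn about z gives the same grasp; the last joint's range is limited). The gripper opens to 88 mm and grips with 3 to 60 N. Pads are 20 mm wide; open, the fingers measure 115 mm over their backs; the gripper's body (75 mm by 178 mm) begins 61 mm behind the grasp point.
Start: joints at [-1.17, 0.423, 1.63, -0, 1.089, -0.019], TCP at [254.751, -570.707, 239.675] pointing down, gripper open.
Joint ranges: [-3, 3], [-0.9, 2.11], [0.09, 2.58], [-1.31, 4.45], [0.11, 2.69], [-2.54, 2.54]. Speed limits (rad/s): [2.39, 2.39, 3.01, 3.14, 3.14, 3.14].

### API

Orientations are given as a rotation vector (axis times angle).
In Python, from workcell import get_obs, get_image, camera_model, close_job, look_for, outline_of, pinpoint, tip_extent gives the robot as it stands.
- The arm moves only by the shell command python3 -m jog 'ROWS'. ROWS is text: rows parted by semicolons, each of 7 numbers parted by spaces: the shift along the tool's x, y, z as a fraction of full scale, then the turn, a rotation vector about the tool's x, y, z as a fraction of full scale, then the closure, from -1 (fully open) to 1 (shut). A call has 1 to 8 rows; each row is the pose to reach, as a shift and turn from the pose commanded when the call began, along the tool's axes at that moment; what a row does not reach only later rows make up. Full scale, the value 1, is 0.2 m for a shift and 30 degrees for a turn. A row lasts 1/10 s, in which the tool goes at most 50 mm and 8.59 degrees, less where a joint would pass 70% of its speed; a pose out of reach is approached as far as the arm can. A call with a number of a shift or a turn outside -1 to 1 is refused whole. A call with a gripper value outside its range is refused whole. The fingers move at their own pace and stop on an object; the grip force is fixed at half the most. Time passes only in rows, so rows that repeat a pose let the fingers close. It gives the time, the measured TCP pose, the force, the opening and the grip force at its end, in the units of the state.
- get_obs(): the state, without advancing time (a new reading comes with each control period).
- get_image(name): name is "scene" or "side" or "wrist"; returns the picture (384x512x3 uint8, red, green, blue); there is no depth.
- camera_model(name): a dict with "fx", "fy", "cx", "cy" (pixels), "origin" and "orientation" of the camera in the world; the wrist camera has in their place "tool_from_camera" (4x4, takes a point from camera to tool coordinates, whose origin is the TCP and whose axes are the flange's). Camera axes: x right, y down, z forward; pixel columns grow to the right and rows downward; lengths in mm; the calibration is good to about 2 mm. A picture is of the moment at which its call begins: read the wrist's pose just before it. camera_model takes no time and is no camera call.
- close_job(): hands the job in; it is judged then, once.
Trained networks look in the newest picture that a camera, given by its name, has taken for a name from the list of things; names that differ only in an ending like _2 or _b are one class to them, and where a whole thing is asked for, a point or a joint stands for the part that bears it (a point fixed in the world has none). Each returns a list of dicts, best first, with "confidence" (0 to 1); they miss things now and then, are a little off and sometimes report something else, mostly with a low value. They report only what shows in the picture. A call takes as long as a camera call. They do not tell look-alikes from the thing itself.
- look_for(target, camera): "xyz" ([x, y, z] in mm, in the coordinates of the camera as it stood for that picture, good to about 4 mm: the middle of the surface that is visible of it).
- outline_of(target, camera): "mask" (384x512 bool, what is visible of it).
- pinpoint(target, camera): "xyz" ([x, y, z] in mm, in the coordinates of the camera as it stood for that picture, good to about 4 mm: a listed point, or the origin of a listed thing).
The state is a dict: "t": time; "qpos": joint angles; "qvel": joint speeds; "joint_torque": joint torques, N m; "ee_pos": TCP position; "orientation": TCP orientation; "ft_force": force on the tool from outside, world axes, zero at the start; "moment": the same for the moment, N m; "width": finger opening in mm; "grasp_force": force on a finger pad.
Only numpy, scipy, OpenCV 4.12 (cv2) and the standard library are available. Lean on these libraries where they do the work, as an engineer would, in place of code of your own. Each camera call takes 0.05 s, during which the arm holds its last target. There are 200 camera calls.

### The job

The battery charger on the bench has tripped. Take the slim pin punch out of the tool rack, reach its thin pin down through the hole in the charger's cover that lies next to the carrying handle, and hold the recessed reset button there fully down with it; finish while you are still gripping the punch and holding the button down. Do not press the other recessed button, by the dial, and leave the other tools and everything else on the bench where they are.

Things in the scene. Friction and masses are not known exactly. Their poses are not given: they have to be found in the camera images.
- charger: grey box 150 (x) by 220 (y) by 120 mm high, fixed; origin: centre of its underside, z up. In its flat cover two round 16 mm holes 70 mm apart, a white spring button at the bottom of each; black carrying handle over the +y end (a bar along x at y = +90 mm, top 46 mm above the cover); black dial 40 mm across, 17 mm high at x = +35, y = -82 mm
- reset_hole (a point): centre of the mouth of the reset hole, level with the cover, at x = -20, y = +30 mm on the charger (60 mm from the handle); z up. The hole is 16 mm wide, straight down; the reset button's top lies 30 mm below the mouth
- test_hole (a point): centre of the mouth of the other, equal hole, at x = -20, y = -40 mm on the charger (the dial's end); its button is the self-test and must be left alone
- reset (a joint): travel of the reset button, m: 0 up, 0.006 fully down; it springs back. It takes about 1.5 N to start and 5 N to bottom. Button 14 mm across
- test (a joint): travel of the self-test button, m: 0 up, 0.006 fully down; same spring
- rack: dark steel rack, fixed, open below: a plate 64 (x) by 235 (y) by 8 mm on end legs, its top 80 mm above the bench. Three 22 mm through-holes in a row along y at -75, 0 and +75 mm, a tool standing in each; which tool is where varies. Origin: centre of the underside, on the bench
- pin_punch: dark steel, 130 g, upright in the rack: round body 14 mm across, 5 to 100 mm above the origin, slimmest and tallest of the three tools; under it a rubber guard disc 34 mm across, 5 mm thick, resting on the rack; below that a bright pin 6 mm across, 65 mm long. Origin: centre of the guard's underside, z up the body. Grip the body; across the rack's x is clear of its neighbours
- punch_tip (a point): flat end of the punch's pin, 65 mm below the punch's origin along its axis
- drift: thick drift standing in the rack: round body 24 mm across, 80 mm high over an equal guard, its end 18 mm thick (too thick for the holes); origin under its guard
- chisel: cold chisel standing in the rack: flat body 11 by 25 mm, 90 mm high over an equal guard, its blade 19 mm wide (too wide for the holes); origin under its guard
- wrench: steel wrench 180 mm long lying to the right of the charger; bystander, origin on the bench under its middle
- screwdriver: screwdriver 200 mm long with a black grip 26 mm across, lying on the bench; bystander, origin on the bench under its middle
- socket: steel socket, a tube 26 mm across and 35 mm high, standing between charger and rack; bystander, origin under its centre
- bearing: steel bearing ring 62 mm across, 17 mm high, lying flat; bystander, origin under its centre
- spray_can: metal can 64 mm across and 190 mm high, standing behind the charger; bystander, origin under its centre
- jar: glass jar 70 mm across and 85 mm high, standing behind the rack; bystander, origin under its centre
- brake_disc: steel brake disc 150 mm across, 16 mm thick, lying flat on the left; bystander, origin under its centre
Mind the look-alikes: they are no part of the job. Leave any blue or pink look-alike of the pin_punch alone.

How it is judged (in metres and radians):
On the way, in this order (a step that is already met when the one before it is completed fails the run):
1. the pin punch is lifted out of the rack in the gripper (z of punch_tip in the frame of rack above 0.085 m and contact force between the fingers and pin_punch above 2 N), for 0.1 s.
2. the punch's pin is in the hole by the handle (horizontal distance between punch_tip and reset_hole below 0.009 m and z of punch_tip in the frame of reset_hole below -0.01 m), for 0.1 s.
At the end, for the whole second after the job is handed in: the gripper grips the punch, whose pin stands in the hole by the handle (tip within 9 mm of its axis, at least 30 mm below the cover) and holds the reset button at least 4.5 of its 6 mm down, bearing on it with more than 1 N, through the last second (value of joint reset above 0.0045 m and contact force between pin_punch and reset above 1 N and contact force between the fingers and pin_punch above 2 N and horizontal distance between punch_tip and reset_hole below 0.009 m and z of punch_tip in the frame of reset_hole below -0.03 m); the arm keeps its last pose, push and grip.
It fails at once if the self-test button by the dial is pressed more than 2 mm (value of joint test above 0.002 m).
It fails at once if one of the other two tools is moved more than 20 mm (distance of any of drift, chisel from where it was at the start of the episode above 0.02 m).
It fails at once if a bystander is moved more than 30 mm (distance of any of wrench, screwdriver, socket, bearing, spray_can, jar, brake_disc from where it was at the start of the episode above 0.03 m).
It also fails if it takes over 42 s, if anything falls off the work surface, if the arm or the gripper's body presses on something with over 40 N, if the wrist force passes 120 N, or if a joint passes its speed limit or range.

## Working session

There is one attempt and no reset: what is moved stays moved. The work goes in short steps, Python scripts to look and compute and a shell command to move; the robot and the scene stay as the last step left them, time stands still between calls to the robot, and variables do not carry over. Pictures are saved under pics/ and viewed, at most 10 in all, crops included, and the job is handed in when it is done.

```bash
mkdir -p pics; cat > h.py <<'E'
import numpy as np, cv2
from scipy.spatial.transform import Rotation as R
from workcell import *
def T_cam(name, obs=None):
    m=camera_model(name)
    if name=="wrist":
        o=obs or get_obs(); T=np.eye(4); T[:3,:3]=R.from_rotvec(o["orientation"]).as_matrix(); T[:3,3]=o["ee_pos"]
        return T@np.array(m["tool_from_camera"]), m
    T=np.eye(4); q=np.array(m["orientation"])
    T[:3,:3]=R.from_rotvec(q).as_matrix() if q.shape==(3,) else (q if q.shape==(3,3) else R.from_quat(q).as_matrix()); T[:3,3]=m["origin"]
    return T,m
def w(T,p): return (T[:3,:3]@np.array(p)+T[:3,3]).round(1)
def proj(T,m,p):
    c=T[:3,:3].T@(np.array(p)-T[:3,3]); return np.array([m["fx"]*c[0]/c[2]+m["cx"], m["fy"]*c[1]/c[2]+m["cy"]]).round(1)
def ray(T,m,uv,z):
    d=T[:3,:3]@np.array([(uv[0]-m["cx"])/m["fx"],(uv[1]-m["cy"])/m["fy"],1]); return (T[:3,3]+d*(z-T[2,3])/d[2]).round(1)
def save(img,n): cv2.imwrite(f"pics/{n}.png",cv2.cvtColor(img,cv2.COLOR_RGB2BGR))
E
python3 - <<'E'
from h import *
print(get_obs()["orientation"], camera_model("scene"), camera_model("wrist"))
for c in("scene","side"):
    T,m=T_cam(c); save(get_image(c),c+"0")
    for f,t in((pinpoint,"pin_punch"),(pinpoint,"reset_hole"),(pinpoint,"test_hole"),(pinpoint,"charger"),(pinpoint,"rack"),(pinpoint,"drift"),(pinpoint,"chisel")):
        print(c,t,[(w(T,d["xyz"]),round(d["confidence"],2),proj(T,m,w(T,d["xyz"]))) for d in f(t,c)[:3]])
E
```

```text
[-3.07117471e+00 -6.54237280e-01  4.65985505e-04] {'fx': 418.72966958894693, 'fy': 418.72966958894693, 'cx': 249.49505040438154, 'cy': 188.7230416464891, 'origin': array([1213.98439412,  150.98511163, 1202.22833198]), 'orientation': array([-1.69484796, -2.1781079 ,  0.58265017])} {'fx': 284.7250369191786, 'fy': 284.7250369191786, 'cx': 258.1579266899565, 'cy': 190.1956159629438, 'tool_from_camera': array([[-3.92837165e-04, -9.64533585e-01, -2.63959863e-01,
         7.32033523e+01],
       [ 9.99999849e-01, -2.77599941e-04, -4.73869923e-04,
        -1.30999172e+00],
       [ 3.83788214e-04, -2.63960009e-01,  9.64533549e-01,
        -1.43990449e+02],
       [ 0.00000000e+00,  0.00000000e+00,  0.00000000e+00,
         1.00000000e+00]])}
scene pin_punch [(array([471.3, 205. ,  63.5]), 0.7, array([322.2, 175.6])), (array([570.8, 231. ,  74.4]), 0.66, array([325.9, 202.4])), (array([668.6, 158.2,  65.1]), 0.65, array([296.1, 226.6]))]
scene reset_hole [(array([ 540.8, -219.6,  116. ]), 0.68, array([187. , 156.7]))]
scene test_hole [(array([ 595.7, -468.4,    1.1]), 0.71, array([116.1, 174.
[... 713 characters left out ...]
array([ 5.718e+02,  2.343e+02, -2.000e-01]), 0.61, array([207.8, 273.3])), (array([ 539.7, -215.2,  116.3]), 0.6, array([291.6, 140.3])), (array([716.9,  55.7,   2.7]), 0.25, array([196.6, 205.4]))]
side test_hole [(array([ 572.8, -276.6,  122.7]), 0.78, array([289.9, 123.4])), (array([559.5, 162. ,  80.6]), 0.47, array([224.2, 237.1]))]
side charger [(array([ 571. , -235.2,   -3.8]), 0.83, array([282.4, 160.9]))]
side rack [(array([569.1, 232.7,  -1.9]), 0.62, array([209.1, 273.6]))]
side drift [(array([585.1, 307.4,  78.9]), 0.53, array([184.8, 278.3])), (array([ 573.3, -231.7,   -2.9]), 0.52, array([281.4, 161.2]))]
side chisel [(array([560.8, 161.7,  81.3]), 0.58, array([223.8, 236.7]))]
```

View pics/scene0.png

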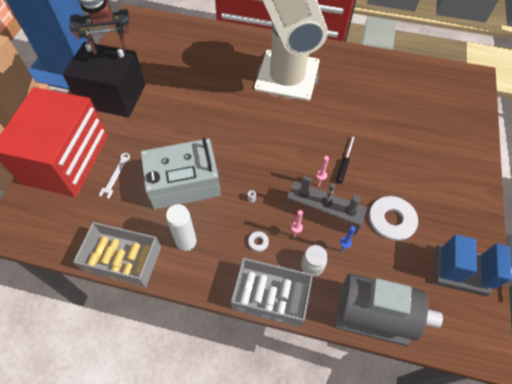

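View pics/side0.png

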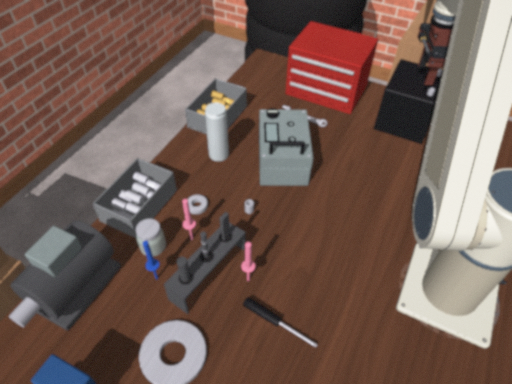

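The scene picture shows the charger at about (182,173) px with its handle at (207,155). The rack is at (325,200) px with three tools, and pink and blue look-alikes stand around it. The networks put the real punch in the middle rack hole, so I'll confirm that with the wrist camera.

```bash
cat >> h.py <<'E'
def plan(waypoints, start=None):
    """waypoints: (x,y,z,yaw of tool y in deg), tool down; prints rows relative to each preceding pose"""
    o=get_obs(); p=np.array(o["ee_pos"]); M=R.from_rotvec(o["orientation"])
    if start is not None: p=np.array(start[:3]); M=down(start[3])
    for q in waypoints:
        N=down(q[3]); s=M.inv().apply(np.array(q[:3])-p)/200; r=np.degrees((M.inv()*N).as_rotvec())/30
        print(q, "shift",s.round(4),"turn",r.round(4), "rows>=",max(np.linalg.norm(s)*4,np.linalg.norm(r)*30/8.59).round(1))
        p=np.array(q[:3],float); M=N
def down(yaw):
    a=np.radians(yaw); y=np.array([np.cos(a),np.sin(a),0]); z=np.array([0,0,-1]); return R.from_matrix(np.array([np.cross(y,z),y,z]).T)
E
python3 - <<'E'
from h import *
o=get_obs(); M=R.from_rotvec(o["orientation"]).as_matrix(); print(M.round(3), np.degrees(np.arctan2(M[1,1],M[0,1])))
plan([(340,-420,300,-50),(400,-240,300,-30),(450,-60,300,-9.4),(480,120,300,-9.4),(500,232,300,-9.4)])
E
```

```text
[[ 0.913  0.408 -0.   ]
 [ 0.408 -0.913 -0.   ]
 [-0.     0.    -1.   ]] -65.94750735452111
(340, -420, 300, -50) shift [ 0.6963 -0.5144 -0.3016] turn [ 0.      0.     -0.5316] rows>= 3.7
(400, -240, 300, -30) shift [ 0.8083 -0.4966  0.    ] turn [ 0.      0.     -0.6667] rows>= 3.8
(450, -60, 300, -9.4) shift [ 0.9044 -0.2335  0.    ] turn [ 0.      0.     -0.6867] rows>= 3.7
(480, 120, 300, -9.4) shift [0.9124 0.001  0.    ] turn [0. 0. 0.] rows>= 3.6
(500, 232, 300, -9.4) shift [0.5688 0.0072 0.    ] turn [0. 0. 0.] rows>= 2.3
```

```bash
r="0.70 -0.51 -0.30 0 0 -0.53 -1"; python3 -m jog '0.70 -0.51 -0.30 0 0 -0.53 -1;0.70 -0.51 -0.30 0 0 -0.53 -1;0.70 -0.51 -0.30 0 0 -0.53 -1;0.70 -0.51 -0.30 0 0 -0.53 -1;0.70 -0.51 -0.30 0 0 -0.53 -1;0.70 -0.51 -0.30 0 0 -0.53 -1'
python3 -m jog '0.81 -0.50 0 0 0 -0.67 -1;0.81 -0.50 0 0 0 -0.67 -1;0.81 -0.50 0 0 0 -0.67 -1;0.81 -0.50 0 0 0 -0.67 -1;0.81 -0.50 0 0 0 -0.67 -1;0.81 -0.50 0 0 0 -0.67 -1'
python3 -m jog '0.90 -0.23 0 0 0 -0.69 -1;0.90 -0.23 0 0 0 -0.69 -1;0.90 -0.23 0 0 0 -0.69 -1;0.90 -0.23 0 0 0 -0.69 -1;0.90 -0.23 0 0 0 -0.69 -1;0.90 -0.23 0 0 0 -0.69 -1'
python3 - <<'E'
from h import *
plan([(510,110,300,-9.4),(565,235,300,-9.4)])
E
```

```text
t: 1.4
ee_pos: [341.4, -420.4, 300.1]
orientation: [2.95, 1.075, 0.0]
ft_force: [-1.2, -0.3, -0.2]
width: 88.2
grasp_force: 0.0
t: 2.0
ee_pos: [401.0, -240.3, 299.3]
orientation: [-2.719, -1.573, 0.001]
ft_force: [-0.0, -0.6, 0.5]
width: 88.0
grasp_force: 0.0
t: 2.6
ee_pos: [451.3, -62.0, 299.4]
orientation: [2.393, 2.035, -0.001]
ft_force: [-1.1, -0.8, 0.3]
width: 87.4
grasp_force: 0.0
(510, 110, 300, -9.4) shift [ 0.8961  0.1513 -0.0037] turn [-0.0008  0.0012  0.0049] rows>= 3.6
(565, 235, 300, -9.4) shift [0.6615 0.1692 0.    ] turn [0. 0. 0.] rows>= 2.7
```

```bash
python3 -m jog '0.90 0.15 0 0 0 0 -1;0.90 0.15 0 0 0 0 -1;0.90 0.15 0 0 0 0 -1;0.90 0.15 0 0 0 0 -1;0.90 0.15 0 0 0 0 -1'
python3 -m jog '0.66 0.17 0 0 0 0 -1;0.66 0.17 0 0 0 0 -1;0.66 0.17 0 0 0 0 -1;0.66 0.17 0 0 0 0 -1;0.66 0.17 0 0 0 0 -1;0.66 0.17 0 0 0 0 -1'
python3 - <<'E'
from h import *
o=get_obs(); T,m=T_cam("wrist",o); img=get_image("wrist"); save(img,"wrist1"); print(o["ee_pos"])
for t in("pin_punch","rack","drift","chisel"):
    print(t,[(w(T,d["xyz"]),round(d["confidence"],2),proj(T,m,w(T,d["xyz"]))) for d in pinpoint(t,"wrist")[:4]])
print([(w(T,d["xyz"]),round(d["confidence"],2)) for d in look_for("pin_punch","wrist")[:4]])
for d in outline_of("pin_punch","wrist")[:4]:
    ys,xs=np.nonzero(d["mask"]); print(d["confidence"],xs.min(),xs.max(),ys.min(),ys.max(),xs.mean(),ys.mean())
E
```

```text
t: 3.1
ee_pos: [511.3, 112.6, 299.4]
orientation: [2.393, 2.036, 0.001]
ft_force: [0.5, 0.1, 0.4]
width: 88.1
grasp_force: 0.0
t: 3.7
ee_pos: [564.2, 234.1, 299.3]
orientation: [2.396, 2.032, -0.002]
ft_force: [-0.4, -1.2, 0.5]
width: 87.8
grasp_force: 0.0
[564.17877446 234.10847597 299.28918614]
pin_punch [(array([571.3, 233.3,  77.7]), 0.95, array([263.7, 170.5])), (array([648. , 245.1,  18.8]), 0.92, array([312.9, 146.6])), (array([769.6, 306.9,  15.7]), 0.73, array([392.9,  89.1])), (array([421.3, 134.2,  19.3]), 0.41, array([181.3, 237.6]))]
rack [(array([569.8, 230.6,   1.8]), 0.7, array([262.2, 162.7]))]
drift [(array([584.2, 307. ,  80.8]), 0.77, array([264.7, 111. ]))]
chisel [(array([557.4, 167.4,  77.7]), 0.57, array([261.3, 218.8]))]
[(array([784.8, 288.9,  21. ]), 0.66), (array([641.3, 265.9,  22.1]), 0.6), (array([573.9, 236.3,  96.1]), 0.56), (array([441.5, 162.4,  25.3]), 0.45)]
0.87 290 331 91 189 307.2157092614302 137.86635404454864
0.6 251 276 158 196 263.9683908045977 174.66235632183907
0.57 353 452 72 122 407.6228406909789 99.02975047984646
```

View pics/wrist1.png

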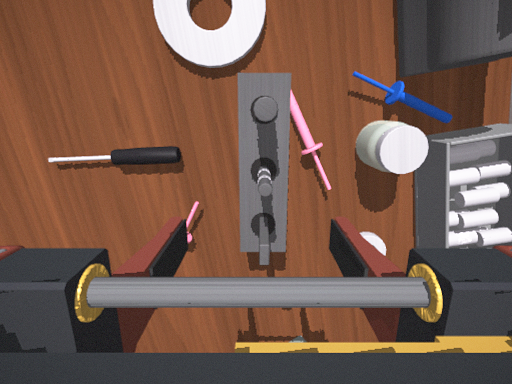

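The wrist picture shows the slim round punch in the middle hole, with its guard at (264,168) and its top at about (264,187). The fat drift is at (265,108) and the flat chisel at (264,240). The look-alikes are lying flat on the bench, so they won't obstruct the grasp.

```bash
python3 - <<'E'
from h import *
T,m=T_cam("wrist")
print(ray(T,m,(264,188),180),ray(T,m,(264,168),85), proj(T,m,(571,232,180)),proj(T,m,(571,232,85)), ray(T,m,(265,85),80),ray(T,m,(265,230),80))
plan([(571,232,220,-9.4),(571,232,150,-9.4)])
E
```

```text
[570.6 239.1 180. ] [572.6 240.2  85. ] [265.6 195. ] [263.8 174.4] [589.6 339.2  80. ] [560.4 153.4  80. ]
(571, 232, 220, -9.4) shift [-0.0157  0.0366  0.3996] turn [ 0.0004 -0.0003  0.004 ] rows>= 1.6
(571, 232, 150, -9.4) shift [0.   0.   0.35] turn [0. 0. 0.] rows>= 1.4
```

```bash
python3 -m jog '-0.01 0.037 0.35 0 0 0 -1;-0.01 0.037 0.35 0 0 0 -1;-0.01 0.037 0.35 0 0 0 -1;-0.01 0.037 0.5 0 0 0 -1;-0.01 0.037 0.6 0 0 0 -1;-0.01 0.037 0.7 0 0 0 -1;-0.01 0.037 0.745 0 0 0 -1;-0.01 0.037 0.745 0 0 0 -1'
python3 -m jog '0 0 0 0 0 0 1;0 0 0 0 0 0 1;0 0 0 0 0 0 1;0 0 0 0 0 0 1;0 0 0 0 0 0 1;0 0 0 0 0 0 1;0 0 0 0 0 0 1;0 0 0 0 0 0 1'
```

```text
t: 4.85
ee_pos: [571.2, 233.7, 150.6]
orientation: [-2.393, -2.035, 0.001]
ft_force: [0.0, -0.2, -0.1]
width: 87.4
grasp_force: 0.0
t: 5.65
ee_pos: [571.3, 233.6, 150.6]
orientation: [-2.393, -2.035, 0.0]
ft_force: [0.8, -0.2, -0.4]
width: 27.1
grasp_force: 0.0
```

```bash
python3 -m jog '0 0 0 0 0 0 1;0 0 0 0 0 0 1;0 0 0 0 0 0 1;0 0 0 0 0 0 1;0 0 0 0 0 0 1'
python3 -m jog '0 0 -0.1 0 0 0 1;0 0 -0.25 0 0 0 1;0 0 -0.4 0 0 0 1;0 0 -0.55 0 0 0 1;0 0 -0.7 0 0 0 1;0 0 -0.85 0 0 0 1;0 0 -0.95 0 0 0 1;0 0 -0.95 0 0 0 1'
python3 - <<'E'
from h import *
T,m=T_cam("scene"); get_image("scene")
for c in ("scene","side"):
    T,m=T_cam(c); get_image(c)
    for t in ("punch_tip","pin_punch"):
        print(c,t,[(w(T,d["xyz"]),round(d["confidence"],2)) for d in pinpoint(t,c)[:4]])
T,m=T_cam("wrist"); save(get_image("wrist"),"wrist2")
print([(w(T,d["xyz"]),round(d["confidence"],2)) for d in pinpoint("punch_tip","wrist")[:4]])
E
```

```text
t: 6.15
ee_pos: [571.2, 233.6, 150.5]
orientation: [-2.393, -2.035, 0.0]
ft_force: [0.2, -1.0, -0.3]
width: 13.5
grasp_force: 30.0
t: 6.95
ee_pos: [572.6, 234.1, 344.0]
orientation: [2.392, 2.034, 0.009]
ft_force: [-0.6, -0.3, -1.3]
width: 13.3
grasp_force: 30.0
scene punch_tip [(array([567.2, 232.6, 206.5]), 0.69), (array([718.5, 334.4,  22.1]), 0.64), (array([668.5, 173.2,  25.2]), 0.55), (array([458.7, 183.3,  18.4]), 0.46)]
scene pin_punch [(array([764.7, 301.5,  13.6]), 0.73), (array([574.5, 229.2, 268.3]), 0.48), (array([423.6, 134.5,  19.4]), 0.48), (array([645.7, 236.6,  18.4]), 0.45)]
side punch_tip [(array([458.9, 191.6,  27.2]), 0.86), (array([713.2, 334.8,  25.3]), 0.81), (array([571.4, 231.1, 202. ]), 0.69), (array([663.5, 177.5,  27.7]), 0.52)]
side pin_punch [(array([769.8, 302.9,  19.3]), 0.8), (array([568.4, 232.3, 272.7]), 0.7), (array([423.4, 136.9,  19.2]), 0.63), (array([648.5, 238. ,  15.6]), 0.46)]
[(array([668.7, 174.6,  18.1]), 0.97), (array([459.8, 189.6,  22.7]), 0.8), (array([570.6, 234.1, 199.9]), 0.67), (array([713. , 333.3,  23.6]), 0.56)]
```

View pics/wrist2.png

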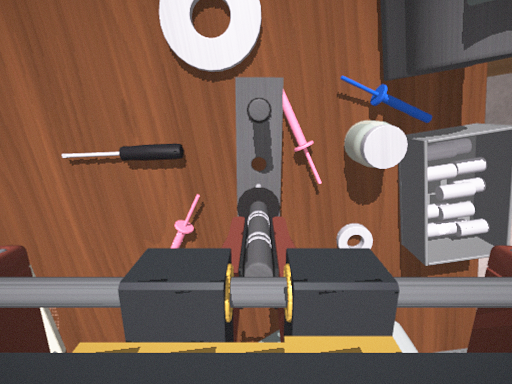

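The wrist picture shows the punch held upright between the fingers, with its guard at (258,200), and the rack's middle hole empty at (260,162). Next I carry it over the charger at this height and look at the holes.

```bash
python3 - <<'E'
from h import *
plan([(562,54,344,-9.4),(551,-126,344,-9.4),(540,-290,344,-9.4)])
E
```

```text
(562, 54, 344, -9.4) shift [-0.8931  0.0998 -0.021 ] turn [-0.0026  0.0015  0.0051] rows>= 3.6
(551, -126, 344, -9.4) shift [-0.8969  0.0927  0.    ] turn [0. 0. 0.] rows>= 3.6
(540, -290, 344, -9.4) shift [-0.818   0.0797  0.    ] turn [0. 0. 0.] rows>= 3.3
```

```bash
python3 -m jog '-0.15 0.015 0 0 0 0 1;-0.35 0.04 0 0 0 0 1;-0.55 0.06 0 0 0 0 1;-0.75 0.08 0 0 0 0 1;-0.89 0.10 0 0 0 0 1'
python3 -m jog '-0.2 0.02 0 0 0 0 1;-0.4 0.04 0 0 0 0 1;-0.6 0.06 0 0 0 0 1;-0.8 0.08 0 0 0 0 1;-0.90 0.09 0 0 0 0 1'
python3 -m jog '-0.2 0.02 0 0 0 0 1;-0.4 0.04 0 0 0 0 1;-0.6 0.06 0 0 0 0 1;-0.75 0.075 0 0 0 0 1;-0.82 0.08 0 0 0 0 1;-0.82 0.08 0 0 0 0 1;-0.82 0.08 0 0 0 0 1'
python3 - <<'E'
from h import *
o=get_obs(); T,m=T_cam("wrist",o); save(get_image("wrist"),"wrist3")
for t in ("punch_tip","reset_hole","test_hole","charger"):
    print(t,[(w(T,d["xyz"]),round(d["confidence"],2),proj(T,m,w(T,d["xyz"]))) for d in pinpoint(t,"wrist")[:3]])
E
```

```text
t: 7.9
ee_pos: [561.9, 52.6, 340.4]
orientation: [2.394, 2.034, -0.001]
ft_force: [1.2, 0.0, -1.0]
width: 13.6
grasp_force: 30.0
t: 8.4
ee_pos: [550.8, -128.6, 340.5]
orientation: [2.395, 2.033, -0.001]
ft_force: [0.5, 0.2, -1.7]
width: 13.6
grasp_force: 30.0
t: 9.1
ee_pos: [540.6, -289.4, 340.4]
orientation: [-2.393, -2.034, -0.0]
ft_force: [0.2, -0.6, -1.2]
width: 13.5
grasp_force: 30.0
punch_tip [(array([ 542.1, -289.4,  200.3]), 0.82, array([259.5, 186.5]))]
reset_hole []
test_hole [(array([ 576.8, -280.1,  120.9]), 0.78, array([284.8, 159.9]))]
charger [(array([ 568.2, -234.1,   -0.8]), 0.93, array([269.3, 121.8])), (array([ 540.1, -290.5,  202.2]), 0.31, array([257.7, 188.3]))]
```

View pics/wrist3.png

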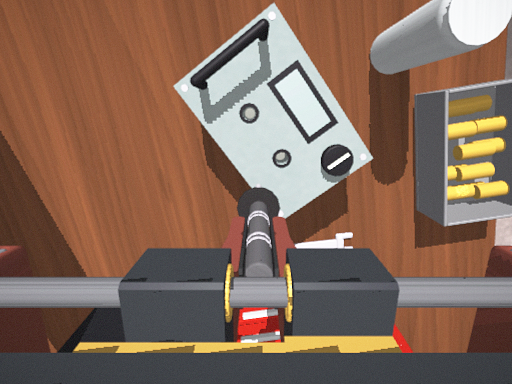

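The wrist picture shows the reset hole, on the handle side, at (249,113) and the self-test hole, by the dial, at (282,157). The punch guard is at (258,200). I'll refine the hole centres with circle detection.

```bash
python3 - <<'E'
from h import *
T,m=T_cam("wrist"); img=cv2.imread("pics/wrist3.png")
a=ray(T,m,(249,113),120); b=ray(T,m,(282,157.5),120); print(a,b,np.linalg.norm(a-b), np.degrees(np.arctan2(*(a-b)[[0,1]])))
c=cv2.resize(img[75:185,215:315],None,fx=6,fy=6,interpolation=cv2.INTER_CUBIC)[:600]
g=cv2.medianBlur(cv2.cvtColor(c,cv2.COLOR_BGR2GRAY),7)
h=cv2.HoughCircles(g,cv2.HOUGH_GRADIENT,1,60,param1=80,param2=25,minRadius=30,maxRadius=75)
if h is not None:
    for u,v,r in h[0]: 
        p=(u/6+215-.4,v/6+75-.4); print(np.round(p,1),r/6,ray(T,m,p,120))
cv2.imwrite("pics/crop3.png",c)
print("tip px at tcp axis",proj(T,m,(540.6,-289.4,200)))
E
```

```text
[ 541.5 -215.2  120. ] [ 574.2 -276.5  120. ] 69.47647083725543 -28.077337988208942
[249.  112.8] 9.966666 [ 541.6 -215.   120. ]
[281.7 158. ] 9.2 [ 573.7 -277.1  120. ]
tip px at tcp axis [257.7 186.7]
```

View pics/crop3.png

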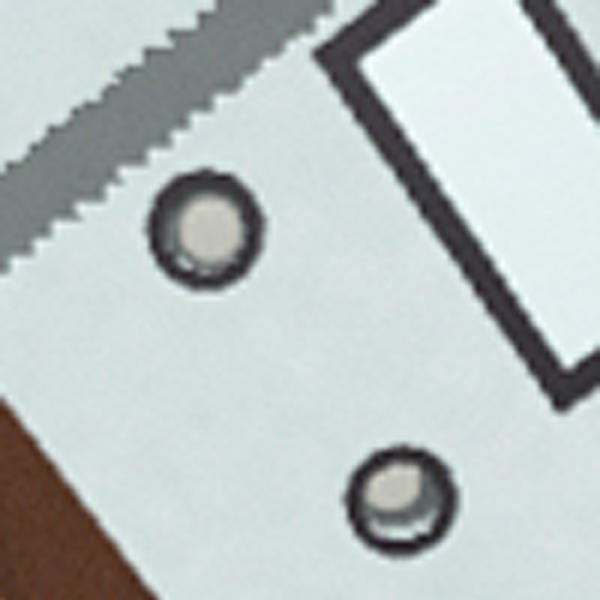

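```bash
python3 - <<'E'
from h import *
plan([(541.5,-215,340.4,-9.4),(541.5,-215,267,-9.4)])
E
```

```text
(541.5, -215, 340.4, -9.4) shift [ 0.3663 -0.0562  0.0021] turn [ 0.0001 -0.0002  0.008 ] rows>= 1.5
(541.5, -215, 267, -9.4) shift [0.    0.    0.367] turn [0. 0. 0.] rows>= 1.5
```

```bash
python3 -m jog '0.15 -0.023 0 0 0 0 1;0.3 -0.046 0 0 0 0 1;0.366 -0.056 0 0 0 0 1;0.366 -0.056 0 0 0 0 1;0.366 -0.056 0.1 0 0 0 1;0.366 -0.056 0.25 0 0 0 1;0.366 -0.056 0.355 0 0 0 1;0.366 -0.056 0.355 0 0 0 1'
python3 - <<'E'
from h import *
ims=[]
print(get_obs()["ee_pos"])
for c in ("side","scene"):
    T,m=T_cam(c); im=get_image(c)
    print([(w(T,d["xyz"]),round(d["confidence"],2)) for d in pinpoint("punch_tip",c)[:5] if w(T,d["xyz"])[1]<0])
    u,v=proj(T,m,(541.5,-215,120)).astype(int); print(u,v)
    ims.append(cv2.resize(im[v-45:v+35,u-40:u+40],(400,400),interpolation=cv2.INTER_CUBIC))
T,m=T_cam("wrist"); get_image("wrist"); print([(w(T,d["xyz"]),round(d["confidence"],2)) for d in pinpoint("punch_tip","wrist")[:2]])
save(np.hstack(ims),"above")
E
```

```text
t: 10.15
ee_pos: [539.8, -216.4, 266.8]
orientation: [-2.39, -2.032, 0.004]
ft_force: [-0.3, -0.1, -1.3]
width: 13.1
grasp_force: 30.0
[ 539.82246704 -216.42312845  266.76549807]
[]
291 139
[]
188 156
[(array([ 539.5, -215.8,  132. ]), 0.88)]
```

View pics/above.png

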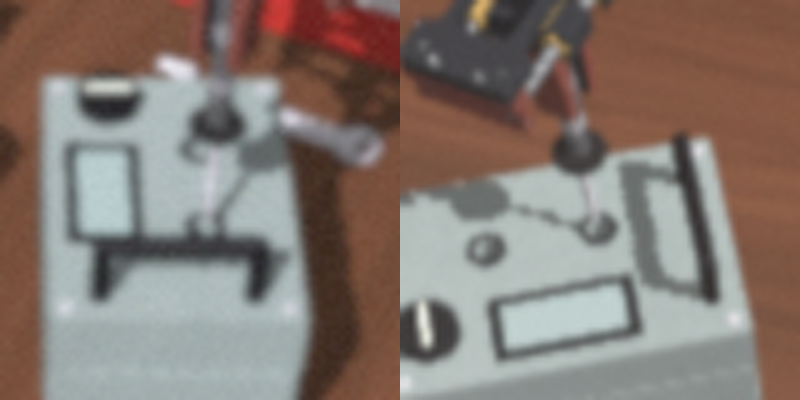

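The crops show the tip just above the mouth of the handle-side hole in both views: side at about (208,205) and scene at about (595,215). Now I lower it into the hole.

```bash
python3 -m jog '0.006 0.006 0.03 0 0 0 1;0.006 0.006 0.06 0 0 0 1;0.006 0.006 0.09 0 0 0 1;0.006 0.006 0.12 0 0 0 1;0.006 0.006 0.15 0 0 0 1;0.006 0.006 0.18 0 0 0 1;0.006 0.006 0.18 0 0 0 1;0.006 0.006 0.18 0 0 0 1'
python3 -m jog '0 0 0.02 0 0 0 1;0 0 0.035 0 0 0 1;0 0 0.035 0 0 0 1;0 0 0.035 0 0 0 1'
```

```text
t: 11.25
ee_pos: [542.8, -215.3, 233.5]
orientation: [-2.393, -2.035, 0.0]
ft_force: [-1.3, 0.5, -1.1]
width: 13.7
grasp_force: 30.0
t: 11.65
ee_pos: [542.7, -215.2, 226.6]
orientation: [-2.393, -2.035, 0.0]
ft_force: [-0.1, 0.1, -0.8]
width: 13.5
grasp_force: 30.0
```

```bash
python3 -m jog '0 0 0.01 0 0 0 1;0 0 0.015 0 0 0 1;0 0 0.015 0 0 0 1;0 0 0.015 0 0 0 1'
python3 -m jog '0 0 0.01 0 0 0 1;0 0 0.015 0 0 0 1;0 0 0.015 0 0 0 1;0 0 0.015 0 0 0 1'
python3 -m jog '0 0 0.01 0 0 0 1;0 0 0.01 0 0 0 1;0 0 0.01 0 0 0 1'
```

```text
t: 12.05
ee_pos: [543.0, -215.3, 223.9]
orientation: [2.393, 2.035, 0.0]
ft_force: [-0.1, -0.4, 0.6]
width: 14.0
grasp_force: 30.0
t: 12.45
ee_pos: [543.0, -215.3, 220.9]
orientation: [2.393, 2.035, 0.0]
ft_force: [0.7, 0.1, 3.6]
width: 13.6
grasp_force: 30.0
t: 12.75
ee_pos: [543.1, -215.4, 219.2]
orientation: [2.393, 2.035, 0.001]
ft_force: [0.1, -0.2, 6.4]
width: 13.4
grasp_force: 30.0
```

```bash
python3 -m jog '0 0 0.005 0 0 0 1;0 0 0.01 0 0 0 1;0 0 0.01 0 0 0 1;0 0 0.01 0 0 0 1;0 0 0.01 0 0 0 1'
python3 -m jog '0 0 0 0 0 0 1;0 0 0 0 0 0 1;0 0 0 0 0 0 1;0 0 0 0 0 0 1;0 0 0 0 0 0 1;0 0 0 0 0 0 1;0 0 0 0 0 0 1;0 0 0 0 0 0 1'
```

```text
t: 13.25
ee_pos: [543.5, -215.6, 218.8]
orientation: [2.392, 2.034, 0.002]
ft_force: [-1.9, 0.2, 17.0]
width: 13.6
grasp_force: 30.0
t: 14.05
ee_pos: [543.6, -215.6, 218.8]
orientation: [2.392, 2.034, 0.002]
ft_force: [-2.2, 1.0, 16.4]
width: 13.5
grasp_force: 30.0
```

```bash
python3 -c "
from workcell import *
print(close_job())"
```

```text
the job is handed in; nothing more can be done
None
```

I handed the job in at about 14 s of the 42 s allowed, with the gripper still holding the pin punch in the hole by the handle. The reset button appears fully down: the push levelled off at about 17 N at the depth where it should bottom. I know of no contact with anything else, but I took no final picture and the verdict wasn't shown.

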